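# Put the wind-tunnel profile models back on their outline pads

## Task

The wind-tunnel class is over: put each of the four coloured profile models back on the black pad that shows its white outline, lying flat and turned so that it fills the outline, with nose and tail of the blue one and the flat side of the orange one the way the outline shows. Let go of everything and leave all four at rest.

Things in the scene. Friction and masses are not known exactly. Their poses are not given: they have to be found in the camera images.
- strut_mid (a point): Blue streamlined model, 36 mm thick (x), 88 mm long (y): half-round nose at +y, its tip 33 mm from this point; sides parallel for 15 mm either way of the point, then tapering to a 6 mm wide tail end at -y, 55 mm from the point. Grip across the parallel sides (along x). 0.13 kg. Loose, 40 mm tall, flat top and underside, lying flat; point: half-way up, below the brass dot on top; z up.
- roller_mid (a point): Red round model, diameter 48 mm, 0.1 kg. Loose, 40 mm tall, flat top and underside, lying flat; point: half-way up, below the brass dot on top; z up.
- square_mid (a point): Yellow square model, 42 x 42 mm, faces square to its x and y, 0.1 kg. Loose, 40 mm tall, flat top and underside, lying flat; point: half-way up, below the brass dot on top; z up.
- arch_mid (a point): Orange half-round (D-shaped) model, 40 mm deep (x), 56 mm wide (y): flat face at -x, 20 mm from this point; crown of the round side (radius 28 mm) at +x, 20 mm from the point. Grip from flat face to crown (along x, 40 mm). 0.11 kg. Loose, 40 mm tall, flat top and underside, lying flat; point: half-way up, below the brass dot on top; z up.
- pad_strut_nose (a point): fixed matt black plate 74 x 118 x 4 mm with the white outline of the streamlined model (3.5 mm bigger all round). Point: on the upper face at the place for the tip of the model's nose, 44 mm from the pad's middle; y points from outline tail to nose (along the 118 mm side), z up. The model's middle belongs at y = -33 mm from here, x = 0, its y along this y.
- pad_roller: fixed matt black plate 74 x 118 x 4 mm with a white circle, 55 mm across, at its middle for the round model. Origin: middle of the underside, under the circle's centre; y along the 118 mm side, z up.
- pad_square: fixed matt black plate 74 x 118 x 4 mm with a white square, 49 mm a side, parallel to the plate's edges, at its middle for the square model. Origin: middle of the underside, under the square's centre; y along the 118 mm side, z up.
- pad_arch_flat (a point): fixed matt black plate 74 x 118 x 4 mm with the white D outline of the half-round model (3.5 mm bigger all round) at its middle. Point: on the upper face at the place for the middle of the model's flat face; x points from the straight side to the crown, y along the straight side (and the 118 mm side), z up. The model's middle belongs at x = +20 mm from here, y = 0, its x along this x.
Things that resemble listed ones, but are neither listed nor needed, are in the scene too. Of the things that look like the part that bears strut_mid, take the one that is farthest to the robot's right at the start. What is shaped like the part that bears square_mid but turquoise is not meant.

How it is judged:
By the outcome, as a careful person would: the job done as asked, in the order asked, and still so for the second after the job is handed in, with the robot touching nothing.
It also fails if it takes over 102 s, if anything falls off the work surface, if the arm or the gripper's body presses on something with over 40 N, if the wrist force passes 120 N, or if a joint passes its speed limit or range.

## Robot

A 7-joint arm with a two-finger parallel gripper is mounted at the origin on the work surface. World frame = base frame: x ahead of the robot, y to its left, z up, the work surface at z = 0. Lengths are in m, angles in rad, forces in N, time in s.
With the tool pointing down it reaches from about 0.425 to 0.925 m from the base axis. Payload 6.8 kg.
Tool frame: the origin (TCP) lies at the very end of the fingers, on their centre line; the grasp point (between the pads) lies 19 mm behind it; z points along the fingers, y is the line along which they close (so a half turn about z gives the same grasp; the last joint's range is limited). The gripper opens to 85 mm and grips with 20 to 120 N. Pads are 22 mm wide; open, the fingers measure 114 mm over their backs; the gripper's body (76 mm by 85 mm) begins 54 mm behind the grasp point. The pads swing forward as they close: fully open they stand 13 mm farther back than shut.
Start: joints at [-1.262, 0.477, 0.022, 1.555, -0.011, 1.109, -0.083], TCP at [0.273, 0.617, 0.231] pointing down, gripper open.
Joint ranges: [-2.96, 2.96], [-0.34, 2.1], [-1.41, 1.46], [0.24, 2.44], [-1.37, 4.51], [0.17, 1.92], [-2.96, 2.96]. Speed limits (rad/s): [2.39, 2.39, 3.14, 3.14, 3.14, 3.14, 3.14].

## Interface

Orientations are given as a unit quaternion [w, x, y, z].
In Python, from station import bot gives the robot as it stands.
- The arm moves only by the tool jog_arm, never from a script. Its argument "motion" is a list of rows, each a list of 7 numbers: the turn, a rotation vector about the tool's x, y, z in rad, then the shift along the tool's x, y, z in mm, then the finger opening in mm, from 0 to 85.4. A call has 1 to 10 rows; each row is the pose to reach, as a shift and turn from the pose commanded when the call began, along the tool's axes at that moment; what a row does not reach only later rows make up. A row lasts 1/8 s, in which the tool goes at most 62.5 mm and 10.7 degrees, less where a joint would pass 70% of its speed; a pose out of reach is approached as far as the arm can. A call with a gripper value outside its range is refused whole. The fingers move at their own pace and stop on an object; "grip_force" is the grip in N (left out, the last holds). Time passes only in rows, so rows that repeat a pose let the fingers close. It gives the time, the measured TCP pose, the force, the opening and the grip force at its end, in the units of the state.
- bot.get_obs(): the state, without advancing time (a new reading comes with each control period).
- bot.read_camera(name): name is "side" or "top" or "wrist"; returns a dict with "pixels" (480x640x3 uint8, red, green, blue), "camera_matrix" (3x3 intrinsics, pixels), "T" (4x4, takes a point from camera to world coordinates); the wrist camera has in their place "tool_from_camera" (4x4, takes a point from camera to tool coordinates, whose origin is the TCP and whose axes are the flange's). Camera axes: x right, y down, z forward; pixel columns grow to the right and rows downward; lengths in m; the calibration is good to about 2 mm. A picture is of the moment at which its call begins: read the wrist's pose just before it. There is no depth.
- bot.hand_in(): hands the job in; it is judged then, once.
Trained networks look in a picture, given as the dict that the camera call returned (one of the last four; its "shot" number tells which), for a name from the list of things; names that differ only in an ending like _2 or _b are one class to them, and where a whole thing is asked for, a point or a joint stands for the part that bears it (a point fixed in the world has none). Each returns a list of dicts, best first, with "score" (0 to 1); they miss things now and then, are a little off and sometimes report something else, mostly with a low value. They report only what shows in the picture. A call takes as long as a camera call. They do not tell look-alikes from the thing itself.
- bot.spot_in(thing, picture): "xy" ([column, row] in pixels, amid what is visible of it).
- bot.tip_of(thing, picture): "xy" ([column, row] in pixels: a listed point, or the origin of a listed thing).
The state is a dict: "t": time; "q": joint angles; "joint_vel": joint speeds; "joint_torque": joint torques, N m; "eef_pos": TCP position; "tool_rot": TCP orientation; "contact_force": force on the tool from outside, world axes, zero at the start; "torque": the same for the moment, N m; "gripper_width": opening from 0.0 (shut) to 1.0 (fully open); "grasp_force": force on a finger pad.
Only numpy, scipy, OpenCV 4.12 (cv2) and the standard library are available. Lean on these libraries where they do the work, as an engineer would, in place of code of your own. Each camera call takes 0.05 s, during which the arm holds its last target. There are 200 camera calls.

## Working session

There is one attempt and no reset: what is moved stays moved. The work goes in short steps, Python scripts to look and compute and a tool call to move; the robot and the scene stay as the last step left them, time stands still between calls to the robot, and variables do not carry over. Pictures are saved under pics/ and viewed, at most 14 in all, crops included, and the job is handed in when it is done.

Besides the shell and the picture viewer there is one more tool, called after "Call:" by a JSON object that holds its "op" and its "data", one argument or row to a line. jog_arm: Moves the arm, as the interface text tells. Its arguments: {"type":"object","properties":{"motion":{"type":"array"},"grip_force":{"type":"number"}},"required":["motion"]}

```bash
mkdir -p pics; ls; cat > h.py <<'E'
import numpy as np, cv2
from station import bot
def save(n,im): cv2.imwrite('pics/'+n+'.png', im[:,:,::-1])
def ray(pic,xy,z,T=None):
    T=np.array(pic['T']) if T is None else T
    K=np.array(pic['camera_matrix'])
    d=T[:3,:3]@np.linalg.solve(K,[xy[0],xy[1],1.]); o=T[:3,3]
    return o+d*(z-o[2])/d[2]
def proj(pic,p,T=None):
    T=np.array(pic['T']) if T is None else T
    c=np.linalg.inv(T)@np.append(p,1); u=np.array(pic['camera_matrix'])@c[:3]; return u[:2]/u[2]
E
python3 - <<'E'
from h import *
o=bot.get_obs(); print({k:np.round(v,3).tolist() if not isinstance(v,str) else v for k,v in o.items()})
a=bot.read_camera('top'); save('top0',a['pixels']); s=bot.read_camera('side'); save('side0',s['pixels'])
for n,z in [('strut_mid',.04),('roller_mid',.04),('square_mid',.04),('arch_mid',.04),('pad_strut_nose',.004),('pad_roller',.004),('pad_square',.004),('pad_arch_flat',.004)]:
    for f in ('tip_of','spot_in'):
        try:
            for r in getattr(bot,f)(n,a)[:4]: print(n,f,np.round(r['xy'],1),round(r['score'],2),np.round(ray(a,r['xy'],z)[:2],3))
        except Exception as e: print(n,f,e)
print(a['T'],a['camera_matrix'])
E
```

```text
pics
{'t': 0.0, 'q': [-1.262, 0.478, 0.022, 1.556, -0.012, 1.109, -0.083], 'joint_vel': [-0.0, 0.0, 0.001, -0.002, -0.0, -0.001, -0.001], 'joint_torque': [-0.0, -59.645, 1.607, -28.121, 0.012, 0.009, 0.0], 'eef_pos': [0.273, 0.617, 0.23], 'tool_rot': [-0.0, 0.207, 0.978, -0.001], 'contact_force': [0.901, 0.548, 0.604], 'torque': [0.024, -0.047, 0.02], 'grasp_force': 0.0, 'gripper_width': 1.002}
strut_mid tip_of [492.6 246.1] 0.87 [ 0.457 -0.304]
strut_mid tip_of [435.7 347.9] 0.69 [ 0.292 -0.201]
strut_mid tip_of [240.4 325.9] 0.63 [0.331 0.114]
strut_mid spot_in [493.1 248.2] 0.93 [ 0.454 -0.304]
strut_mid spot_in [235.  331.5] 0.78 [0.322 0.122]
strut_mid spot_in [439.3 347.4] 0.56 [ 0.293 -0.207]
roller_mid tip_of [473.5 161. ] 0.85 [ 0.604 -0.28 ]
roller_mid spot_in [473.  160.4] 0.94 [ 0.606 -0.279]
square_mid tip_of [250.  160.1] 0.98 [0.61  0.101]
square_mid tip_of [303.3 159.2] 0.86 [0.61 0.01]
square_mid spot_in [302.9 158.5] 0.9 [0.612 0.011]
square_mid spot_in [248.8 161.2] 0.67 [0.608 0.103]
arch_mid tip_of [375.4 155.8] 0.8 [ 0.615 -0.113]
arch_mid spot_in [372.5 158.2] 0.59 [ 0.611 -0.108]
pad_strut_nose tip_of [232.8 247.2] 0.6 [0.466 0.133]
pad_strut_nose spot_in [260.8 251.2] 0.65 [0.458 0.085]
pad_roller tip_of [140.3 257.1] 0.9 [0.45  0.291]
pad_roller tip_of [496.  247.7] 0.5 [ 0.46  -0.321]
pad_roller spot_in [140.3 256.1] 0.71 [0.452 0.291]
pad_square tip_of [375.5 248.1] 0.79 [ 0.462 -0.113]
pad_square spot_in [372.9 248.3] 0.59 [ 0.461 -0.108]
pad_arch_flat tip_of [132.1 173.1] 0.88 [0.599 0.311]
pad_arch_flat spot_in [136.  164.7] 0.93 [0.615 0.305]
[[-0.01183713 -0.98629837  0.16454608  0.31426764]
 [-0.99989482  0.01029616 -0.01021474 -0.0034305 ]
 [ 0.00838059 -0.16464968 -0.9863165   0.95531117]
 [ 0.          0.          0.          1.        ]] [[559.06811407   0.         317.716531  ]
 [  0.         559.06811407 242.14441799]
 [  0.           0.           1.        ]]
```

View pics/top0.png

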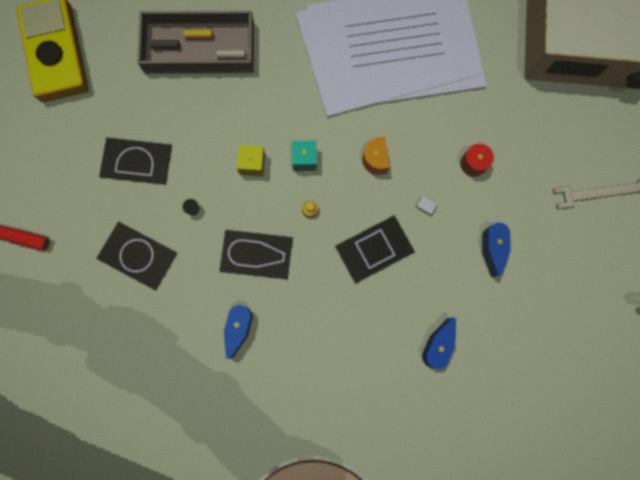

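View pics/side0.png

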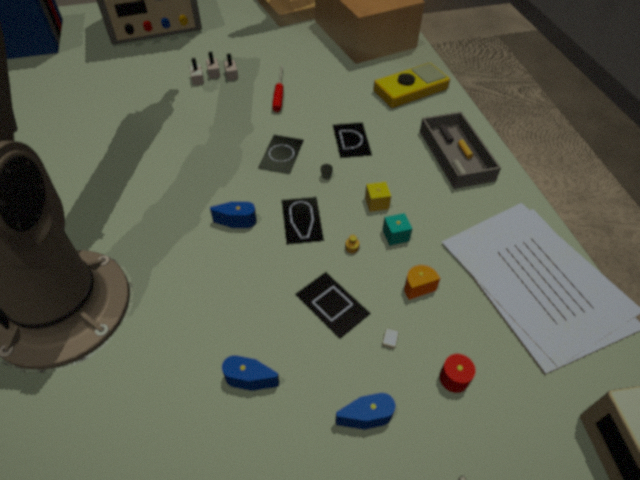

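The top view shows the following:
- **Blue look-alikes:** (499,245), (438,347) and (237,328). The one farthest to the robot's right is (499,245).
- **Square look-alikes:** yellow (250,160) and turquoise (304,155). I want the yellow one.
- **Red and orange:** the only red model is at (480,158), and the only orange one at (376,153).
- **Pads:** D pad at (136,161) with its crown up, circle pad at (137,255), strut pad at (257,254) with its nose to the left, and square pad at (375,249).

Next I fit the silhouettes and crop in on the blue one.

```bash
cat >> h.py <<'E'
from scipy.optimize import minimize
a=np.linspace(0,np.pi,25)
# strut: nose tip y=33 with half circle r=18 centred y=15
SH={'strut':np.vstack([np.c_[18*np.cos(a),15+18*np.sin(a)],[[-18,-15],[-3,-55],[3,-55],[18,-15]]])/1e3,
'roller':np.c_[24*np.cos(2*a),24*np.sin(2*a)]/1e3,
'square':np.array([[21,21],[-21,21],[-21,-21],[21,-21]])/1e3,
'pad':np.array([[37,59],[-37,59],[-37,-59],[37,-59]])/1e3}
# D: flat at x=-20, r=28, crown +20 -> circle centre x=-8
b=np.linspace(-np.pi/2,np.pi/2,25)
SH['arch']=np.vstack([np.c_[-8+28*np.cos(b),28*np.sin(b)],[[-20,28],[-20,-28]]])/1e3
def mask(im,c):
    h=cv2.cvtColor(im,cv2.COLOR_RGB2HSV); H,S,V=[h[:,:,i].astype(int) for i in range(3)]
    if c=='strut': m=(H>95)&(H<130)&(S>130)
    if c=='roller': m=((H<7)|(H>172))&(S>130)
    if c=='square': m=(H>22)&(H<36)&(S>140)
    if c=='arch': m=(H>=8)&(H<21)&(S>150)
    if c=='pad': m=V<62
    return m.astype(np.uint8)
def comp(m,xy,hull=False):
    n,l,s,ce=cv2.connectedComponentsWithStats(m)
    i=1+np.argmin([np.hypot(*(ce[k]-xy))+(1e4 if s[k,4]<60 else 0) for k in range(1,n)])
    m=(l==i).astype(np.uint8)
    cs=cv2.findContours(m,cv2.RETR_EXTERNAL,cv2.CHAIN_APPROX_NONE)[0]; c=max(cs,key=len)
    out=np.zeros_like(m); cv2.fillPoly(out,[cv2.convexHull(c) if hull else c],1); return out
def outline(pic,sh,p,zs,T=None):
    c,s=np.cos(p[2]),np.sin(p[2]); q=SH[sh]@np.array([[c,s],[-s,c]])+p[:2]
    return [np.array([proj(pic,[x,y,z],T) for x,y in q]) for z in zs]
def fit(pic,sh,m,p0,zs,T=None):
    ys,xs=np.nonzero(m); x0,y0,x1,y1=xs.min()-12,ys.min()-12,xs.max()+12,ys.max()+12
    k=4; y0=max(y0,0);x0=max(x0,0)
    M=cv2.resize(m[y0:y1,x0:x1].astype(np.float32)*255,None,fx=k,fy=k,interpolation=cv2.INTER_LINEAR)
    def cost(p):
        pts=np.vstack(outline(pic,sh,p,zs,T)); hull=cv2.convexHull(pts.astype(np.float32))[:,0]
        I=np.zeros(M.shape,np.uint8); cv2.fillPoly(I,[np.round(((hull-[x0,y0]+.5)*k-.5)*16).astype(np.int32)],255,cv2.LINE_AA,4)
        return np.abs(I-M).sum()/M.sum()
    best=None
    for th in (p0[2],) if len(p0)>2 else np.arange(0,2*np.pi,np.pi/6):
        q=np.array([p0[0],p0[1],th])
        r=minimize(cost,q,method='Nelder-Mead',options=dict(initial_simplex=q+np.array([[0,0,0],[.006,0,0],[0,.006,0],[0,0,.25]]),xatol=1e-5,fatol=1e-5,maxiter=150))
        if best is None or r.fun<best.fun: best=r
    return best.x,best.fun
E
python3 - <<'E'
from h import *
import json
a_=bot.read_camera('top'); im=a_['pixels']; res={}
vis=im.copy()
for n,sh,px,z in [('strut','strut',(498,247),(0,.04)),('roller','roller',(479,158),(0,.04)),('square','square',(251,160),(0,.04)),('arch','arch',(377,154),(0,.04)),
  ('pad_strut','pad',(257,254),(0,.004)),('pad_roller','pad',(137,255),(0,.004)),('pad_square','pad',(375,249),(0,.004)),('pad_arch','pad',(136,161),(0,.004))]:
    m=comp(mask(im,sh),px,sh!='x'); p0=ray(a_,px,np.mean(z))[:2]
    p,c=fit(a_,sh,m,p0,z); res[n]=p.tolist(); print(n,m.sum(),np.round(p,4),'deg',round(np.degrees(p[2])%360,1),round(c,3))
    for o in outline(a_,sh,p,z[-1:]): cv2.polylines(vis,[np.round(o*16).astype(int)],True,(255,0,255),1,cv2.LINE_AA,4)
    if sh=='pad':  # white outline centre
        g=cv2.cvtColor(im,cv2.COLOR_RGB2GRAY); me=cv2.erode(m,np.ones((7,7))); w=((g>85)&(me>0)).astype(np.uint8)
        cs=np.vstack(cv2.findContours(w,0,1)[0]); W=np.array([ray(a_,q[0],.004)[:2] for q in cs])-p[:2]
        c_,s_=np.cos(p[2]),np.sin(p[2]); L=W@np.array([[c_,-s_],[s_,c_]]); print('   white local x',np.round([L[:,0].min(),L[:,0].max()],4),'y',np.round([L[:,1].min(),L[:,1].max()],4))
json.dump(res,open('top.json','w'))
A=cv2.resize(vis[120:300,90:290],None,fx=2.9,fy=2.9,interpolation=2); B=cv2.resize(vis[120:300,340:520],None,fx=2.9,fy=2.9,interpolation=2)
save('crop1',A); save('crop2',B)
E
```

```text
strut 877 [ 0.4665 -0.3195  4.5739] deg 262.1 0.433
roller 677 [ 0.6133 -0.2922 -0.1083] deg 353.8 0.261
square 729 [0.6168 0.1019 0.0026] deg 0.1 0.119
arch 745 [ 0.623  -0.1144  1.6054] deg 92.0 0.134
pad_strut 2793 [ 0.4541  0.0927 -0.1067] deg 353.9 0.067
   white local x [-0.0237  0.0236] y [-0.0486  0.0503]
pad_roller 2823 [ 0.4538  0.2983 -0.4859] deg 332.2 0.065
   white local x [-0.0288  0.0289] y [-0.0289  0.0291]
pad_square 2777 [ 0.4613 -0.1117  0.4777] deg 27.4 0.062
   white local x [-0.0265  0.0263] y [-0.0259  0.0269]
pad_arch 2627 [0.6227 0.3069 3.0281] deg 173.5 0.066
   white local x [-0.0252  0.0253] y [-0.0336  0.0328]
```

View pics/crop2.png

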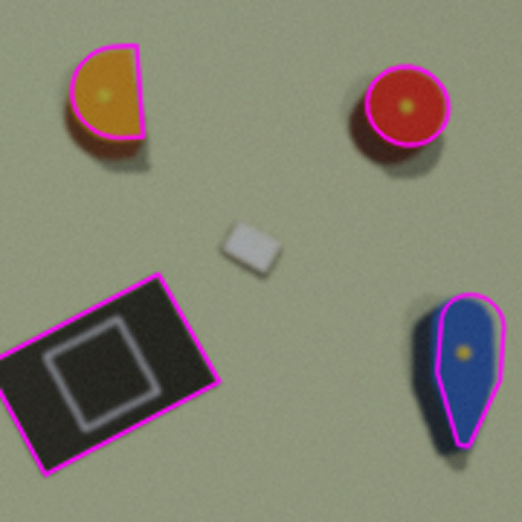

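View pics/crop1.png

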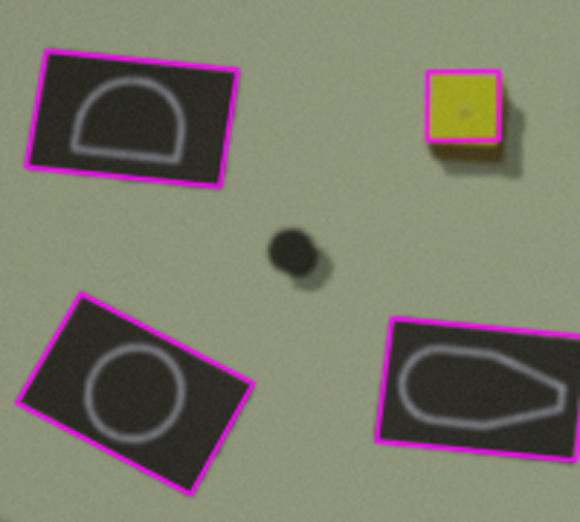

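The chosen blue model (464,352 in the crop) has its nose up, towards +x. The pad fits are good and their outlines are centred. The model fits are biased by the dark side walls, so I refit the lit top faces only.

```bash
cat >> h.py <<'E'
def topmask(im,sh,px):
    m=comp(mask(im,sh),px); V=cv2.cvtColor(im,cv2.COLOR_RGB2HSV)[:,:,2]
    t,_=cv2.threshold(V[m>0].reshape(-1,1),0,255,cv2.THRESH_OTSU)
    return comp(((V>t)&(cv2.erode(m,np.ones((1,1)))>0)).astype(np.uint8),px,True),t
def to(p,yaw,o=None,base=None):
    """row from pose o to TCP p with tool-y at world angle yaw (mod pi), tool down"""
    from scipy.spatial.transform import Rotation as Ro
    if base is None:
        o=o or bot.get_obs(); w,x,y,z=o['tool_rot']; R=Ro.from_quat([x,y,z,w]); P=np.array(o['eef_pos'])
    else: P,R=base
    best=None
    for k in (0,np.pi):
        t=yaw+k; Y=np.array([np.cos(t),np.sin(t),0]); Z=np.array([0,0,-1.]); D=Ro.from_matrix(np.c_[np.cross(Y,Z),Y,Z])
        rv=(R.inv()*D).as_rotvec()
        if best is None or np.linalg.norm(rv)<np.linalg.norm(best[0]): best=(rv,D)
    return np.round(np.r_[best[0],0,0,0]+np.r_[0,0,0,R.inv().apply((np.array(p)-P)*1e3)],3),(np.array(p),best[1])
E
python3 - <<'E'
from h import *
import json
a_=bot.read_camera('top'); im=a_['pixels']; res=json.load(open('top.json')); vis=im.copy()
for n,px in [('strut',(499,245)),('roller',(480,158)),('square',(251,159)),('arch',(377,153))]:
    m,t=topmask(im,n,px); p,c=fit(a_,n,m,ray(a_,px,.04)[:2],(.04,)); res[n]=p.tolist(); print(n,m.sum(),t,np.round(p,4),round(np.degrees(p[2])%360,1),round(c,3))
    for o in outline(a_,n,p,(.04,)): cv2.polylines(vis,[np.round(o*16).astype(int)],True,(255,0,255),1,cv2.LINE_AA,4)
json.dump(res,open('top.json','w'))
save('crop3',cv2.resize(vis[120:290,230:520],None,fx=2.7,fy=2.7,interpolation=2))
s=res['strut']; r,b=to([s[0],s[1],.12],s[2]); print('hover strut',r)
r,b2=to([s[0],s[1],.008],s[2],base=b); print('down',r)
E
```

```text
strut 794 109.0 [ 0.4648 -0.3151  4.6596] 267.0 0.113
roller 583 114.0 [ 0.6125 -0.2909  2.0244] 116.0 0.048
square 595 120.0 [0.6151 0.1011 3.0633] 175.5 0.052
arch 616 119.0 [ 0.62   -0.1132  1.7002] 97.4 0.06
hover strut [ 0.00000e+00 -0.00000e+00 -3.64000e-01 -5.52650e+02 -7.74942e+02
  1.11288e+02]
down [  0.   0.   0.   0.   0. 112.]
```

View pics/crop3.png

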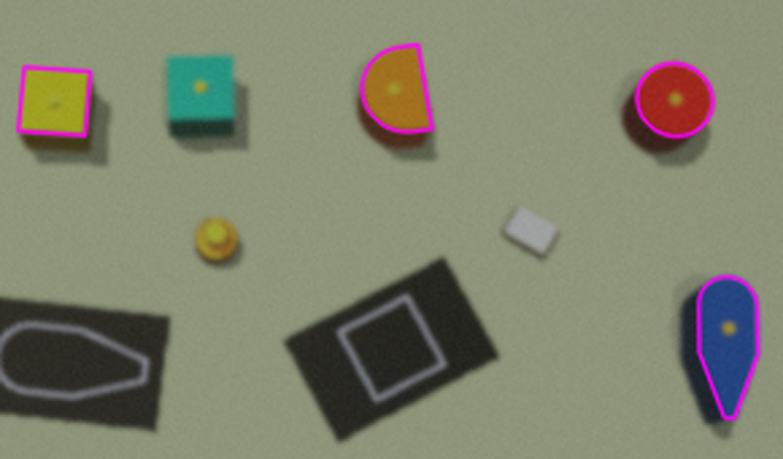

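The top-face fits match the picture. I start with yellow and plan its rows.

```bash
cat > plan.py <<'E'
from h import *
import json,sys
r=json.load(open('top.json')); n=sys.argv[1]; d=np.degrees
def pick(n,extra=0): x,y,t=r[n]; return x,y,t+extra
def place(n,extra=0):
    x,y,t=r['pad_'+n]
    if n=='arch': t-=np.pi
    if n=='strut': x,y=x-.011*np.sin(t),y+.011*np.cos(t)
    if n=='strut' or n=='arch' : pass
    return x,y,t+extra
def show(n,extra=0,pl=0):
    x,y,t=pick(n,extra); row,b=to([x,y,.13],t); print('hover',row,'down z +122')
    X,Y,T=place(n,extra+pl); row,b=to([X,Y,.13],T,base=b); print('to pad hover',row,'down +117.5',np.round([X,Y,d(T)],3))
show(n,np.radians(float(sys.argv[2])),np.radians(float(sys.argv[3])))
E
python3 plan.py square -90 0;  python3 plan.py square -90 90
```

```text
hover [ 0.00000e+00 -0.00000e+00 -3.39000e-01 -5.21519e+02 -3.33568e+02
  1.01316e+02] down z +122
to pad hover [   0.       0.      -0.556  136.662 -224.114    0.   ] down +117.5 [  0.461  -0.112 -62.628]
hover [ 0.00000e+00 -0.00000e+00 -3.39000e-01 -5.21519e+02 -3.33568e+02
  1.01316e+02] down z +122
to pad hover [   0.       0.       1.015  136.662 -224.114    0.   ] down +117.5 [ 0.461 -0.112 27.372]
```

Call:
{"op": "jog_arm", "data": {
  "motion": [
    [0, 0, -0.339, -521.5, -333.6, 101.3, 68],
    [0, 0, -0.339, -521.5, -333.6, 101.3, 68],
    [0, 0, -0.339, -521.5, -333.6, 101.3, 68],
    [0, 0, -0.339, -521.5, -333.6, 101.3, 68],
    [0, 0, -0.339, -521.5, -333.6, 101.3, 68],
    [0, 0, -0.339, -521.5, -333.6, 101.3, 68],
    [0, 0, -0.339, -521.5, -333.6, 101.3, 68],
    [0, 0, -0.339, -521.5, -333.6, 101.3, 68],
    [0, 0, -0.339, -521.5, -333.6, 101.3, 68],
    [0, 0, -0.339, -521.5, -333.6, 101.3, 68]
  ]
}}

```text
t: 2.25
eef_pos: [0.615, 0.1014, 0.1303]
tool_rot: [0.0, 0.039, 0.999, 0.0]
contact_force: [0.0, -0.1, 0.1]
gripper_width: 0.796
grasp_force: 0.0
```

```bash
cat >> h.py <<'E'
def wrist():
    from scipy.spatial.transform import Rotation as Ro
    o=bot.get_obs(); w,x,y,z=o['tool_rot']; B=np.eye(4); B[:3,:3]=Ro.from_quat([x,y,z,w]).as_matrix(); B[:3,3]=o['eef_pos']
    c=bot.read_camera('wrist'); return c,B@np.array(c['tool_from_camera'])
E
python3 - <<'E'
from h import *
import json
r=json.load(open('top.json')); c,T=wrist(); im=c['pixels'].copy(); p=r['square']
for z,col in((.04,(255,0,255)),(0,(0,255,255))):
    for o in outline(c,'square',p,(z,),T): cv2.polylines(im,[np.round(o).astype(int)],True,col,1)
for q in bot.tip_of('square_mid',c)[:2]: print(np.round(q['xy'],1),round(q['score'],2),np.round(ray(c,q['xy'],.04,T),4))
save('w1',im)
E
```

```text
[177.6 265.5] 0.97 [0.6173 0.0159 0.04  ]
[317.5 242.4] 0.94 [0.6093 0.1018 0.04  ]
```

View pics/w1.png

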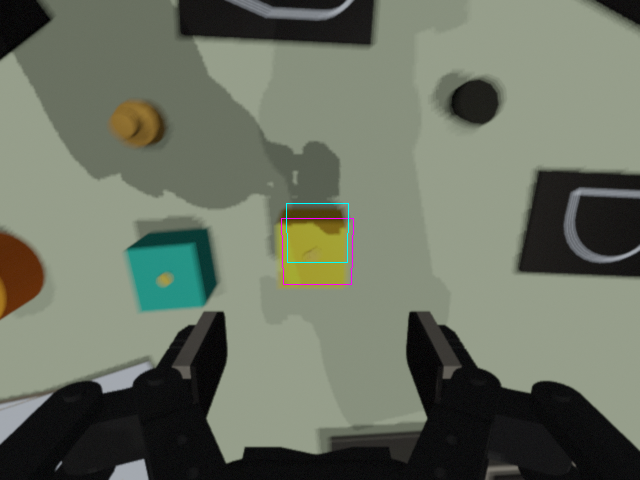

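The wrist view confirms the yellow square at (315,250) centred between the fingers, within about 2 mm of the top fit. The turquoise one at (170,270) clears the finger. I descend and grip.

Call:
{"op": "jog_arm", "data": {
  "motion": [
    [0, 0, 0, 0, 0, 50, 68],
    [0, 0, 0, 0, 0, 90, 68],
    [0, 0, 0, 0, 0, 115, 68],
    [0, 0, 0, 0, 0, 122, 68],
    [0, 0, 0, 0, 0, 122, 68],
    [0, 0, 0, 0, 0, 122, 38],
    [0, 0, 0, 0, 0, 122, 38],
    [0, 0, 0, 0, 0, 122, 38],
    [0, 0, 0, 0, 0, 122, 38],
    [0, 0, 0, 0, 0, 122, 38]
  ],
  "grip_force": 40
}}

```text
t: 3.6
eef_pos: [0.6149, 0.1032, 0.0099]
tool_rot: [0.001, 0.039, 0.999, 0.0]
contact_force: [-0.8, 0.1, 5.9]
gripper_width: 0.48
grasp_force: 41.9
```

Call:
{"op": "jog_arm", "data": {
  "motion": [
    [0, 0, 0, 0, 0, 0, 38],
    [0, 0, 0, 0, 0, -30, 38],
    [0, 0, 0, 0, 0, -80, 38],
    [0, 0, 0, 0, 0, -122, 38],
    [0, 0, 0, 0, 0, -122, 38]
  ]
}}

```text
t: 4.22
eef_pos: [0.6163, 0.1034, 0.1345]
tool_rot: [0.004, 0.039, 0.999, 0.001]
contact_force: [-0.2, 0.2, -1.6]
gripper_width: 0.484
grasp_force: 41.2
```

Call:
{"op": "jog_arm", "data": {
  "motion": [
    [0, 0, -0.556, 136.7, -224.1, 0, 38],
    [0, 0, -0.556, 136.7, -224.1, 0, 38],
    [0, 0, -0.556, 136.7, -224.1, 0, 38],
    [0, 0, -0.556, 136.7, -224.1, 0, 38],
    [0, 0, -0.556, 136.7, -224.1, 0, 38],
    [0, 0, -0.556, 136.7, -224.1, 0, 38],
    [0, 0, -0.556, 136.7, -224.1, 0, 38]
  ]
}}

```text
t: 5.1
eef_pos: [0.4612, -0.1082, 0.1302]
tool_rot: [0.0, -0.238, 0.971, 0.0]
contact_force: [0.1, 0.3, -0.8]
gripper_width: 0.485
grasp_force: 41.2
```

```bash
python3 - <<'E'
from h import *
import json
r=json.load(open('top.json')); c,T=wrist(); im=c['pixels'].copy(); o=bot.get_obs(); print(o['eef_pos'],o['tool_rot'])
p=r['pad_square']; cv2.polylines(im,[np.round(outline(c,'pad',p,(.004,),T)[0]).astype(int)],True,(255,0,255),1)
cv2.polylines(im,[np.round(outline(c,'square',p,(o['eef_pos'][2]+.032,),T)[0]).astype(int)],True,(0,255,255),1)
save('w2',im); print(to([p[0],p[1],.13],p[2]-np.pi/2)[0])
E
```

```text
[ 0.46125681 -0.10808553  0.13025189] [ 3.14845335e-04 -2.38229561e-01  9.71208795e-01  2.32936984e-04]
[ 0.000e+00  1.000e-03  3.000e-03  1.605e+00 -3.184e+00  2.500e-01]
```

View pics/w2.png

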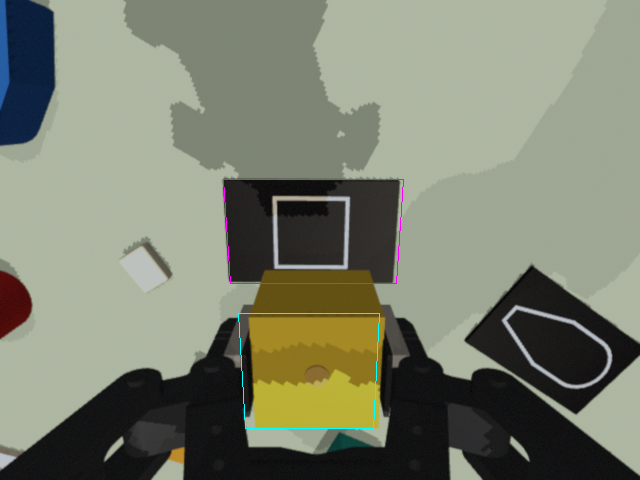

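Held block: its top face spans columns 249–380, centred at about (314,370). The outline is centred at (311,232). The block needs about 2.7 mm along −y of the tool and nothing along x. I lower it, release and rise.

Call:
{"op": "jog_arm", "data": {
  "motion": [
    [0, 0, 0.003, 0.3, -2.7, 40, 38],
    [0, 0, 0.003, 0.3, -2.7, 80, 38],
    [0, 0, 0.003, 0.3, -2.7, 105, 38],
    [0, 0, 0.003, 0.3, -2.7, 113, 38],
    [0, 0, 0.003, 0.3, -2.7, 116, 38],
    [0, 0, 0.003, 0.3, -2.7, 116, 38],
    [0, 0, 0.003, 0.3, -2.7, 116, 38]
  ]
}}

```text
t: 6.02
eef_pos: [0.4618, -0.1124, 0.0152]
tool_rot: [0.001, -0.235, 0.972, -0.0]
contact_force: [0.5, 0.9, -0.5]
gripper_width: 0.484
grasp_force: 41.2
```

Call:
{"op": "jog_arm", "data": {
  "motion": [
    [0, 0, 0, 0, 0, 0, 50],
    [0, 0, 0, 0, 0, 0, 65],
    [0, 0, 0, 0, 0, 0, 65],
    [0, 0, 0, 0, 0, -20, 65],
    [0, 0, 0, 0, 0, -70, 65],
    [0, 0, 0, 0, 0, -116, 65],
    [0, 0, 0, 0, 0, -116, 65]
  ]
}}

```text
t: 6.9
eef_pos: [0.4636, -0.1128, 0.1336]
tool_rot: [0.003, -0.235, 0.972, -0.001]
contact_force: [0.3, -0.1, -0.9]
gripper_width: 0.763
grasp_force: 0.0
```

```bash
cat > chk.py <<'E'
from h import *
import json,sys
n=sys.argv[1]; r=json.load(open('top.json')); c,T=wrist(); im=c['pixels'].copy(); p=list(r['pad_'+n])
if n=='arch': p[2]-=np.pi
if n=='strut': p[0]-=.011*np.sin(p[2]); p[1]+=.011*np.cos(p[2])
px=proj(c,[p[0],p[1],.044],T)
m=comp(mask(im,n),px,True); q,cost=fit(c,n,m,p,(.004,.044),T)
P=r['pad_'+n]; mp=comp(mask(im,'pad'),proj(c,[P[0],P[1],.004],T),True); mp=np.maximum(mp,0)
pp,cp=fit(c,'pad',mp,P,(.004,),T)
th=p[2]; R=np.array([[np.cos(th),-np.sin(th)],[np.sin(th),np.cos(th)]])
d=pp[:2]-np.array(P[:2])
print('model by wrist',np.round(q,4),round(cost,3),'pad by wrist minus top mm',np.round(d*1e3,1),np.degrees(pp[2]-P[2]).round(1),round(cp,3))
print('error in pad axes mm',np.round(R.T@(q[:2]-np.array(p[:2])-d)*1e3,1),'deg',np.degrees(q[2]-p[2]-(pp[2]-P[2])).round(1))
for o in outline(c,n,q,(.004,.044),T): cv2.polylines(im,[np.round(o).astype(int)],True,(255,0,255),1)
cv2.polylines(im,[np.round(outline(c,'pad',pp,(.004,),T)[0]).astype(int)],True,(0,255,0),1)
save('chk_'+n+(sys.argv[2] if len(sys.argv)>2 else ''),im)
o=bot.get_obs(); print(np.round(o['eef_pos'],4),np.round(o['tool_rot'],3))
E
python3 chk.py square
```

```text
model by wrist [ 0.4625 -0.113   0.4605] 0.028 pad by wrist minus top mm [ 0.1 -1.3] -0.5 0.035
error in pad axes mm [ 1.  -0.5] deg -0.5
[ 0.4621 -0.1125  0.1318] [ 0.002 -0.235  0.972 -0.001]
```

View pics/chk_square.png

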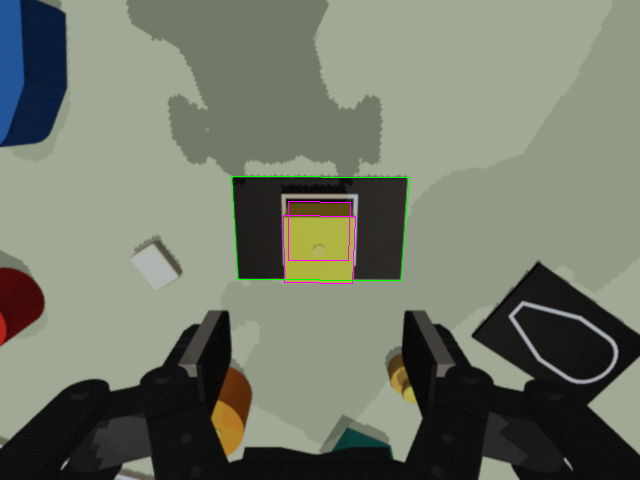

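Yellow sits within 1 mm and 0.5° of its outline: block at (318,248), white frame visible on all sides. Next is orange.

```bash
python3 plan.py arch 0 0; python3 -c "
from h import *
print(np.round(bot.get_obs()['q'],2))"
```

```text
hover [-1.00000e-03  3.00000e-03  3.46000e-01 -1.40051e+02 -7.27520e+01
  2.32700e+00] down z +122
to pad hover [  0.      0.     -1.328 -56.938 416.205   0.   ] down +117.5 [ 0.623  0.307 -6.501]
[ 0.09  0.28  0.02  2.12 -0.01  0.74  2.16]
```

Call:
{"op": "jog_arm", "data": {
  "motion": [
    [0, 0, 0.346, -140, -72.8, 2, 66],
    [0, 0, 0.346, -140, -72.8, 2, 66],
    [0, 0, 0.346, -140, -72.8, 2, 66],
    [0, 0, 0.346, -140, -72.8, 2, 66],
    [0, 0, 0.346, -140, -72.8, 2, 66],
    [0, 0, 0.346, -140, -72.8, 2, 66],
    [0, 0, 0.346, -140, -72.8, 2, 66]
  ]
}}

```text
t: 7.82
eef_pos: [0.6181, -0.1133, 0.1285]
tool_rot: [-0.0, -0.064, 0.998, 0.0]
contact_force: [0.3, -0.5, 1.2]
gripper_width: 0.773
grasp_force: 0.0
```

```bash
cat > look.py <<'E'
from h import *
import json,sys
n=sys.argv[1]; r=json.load(open('top.json')); c,T=wrist(); im=c['pixels'].copy(); p=r[n]
m=comp(mask(im,n),proj(c,[p[0],p[1],.03],T),True); q,cost=fit(c,n,m,p,(0,.04),T)
print('wrist',np.round(q,4),round(np.degrees(q[2]),1),round(cost,3),'top',np.round(p,4))
for o in outline(c,n,q,(0,.04),T): cv2.polylines(im,[np.round(o).astype(int)],True,(255,0,255),1)
save('look_'+n,im); print(to([q[0],q[1],.13],q[2] if len(sys.argv)<3 else float(sys.argv[2]))[0])
E
python3 look.py arch
```

```text
wrist [ 0.6247 -0.1149  1.4478] 83.0 1.233 top [ 0.62   -0.1132  1.7002]
[ 0.     0.     0.252 -6.114 -2.535 -1.426]
```

View pics/look_arch.png

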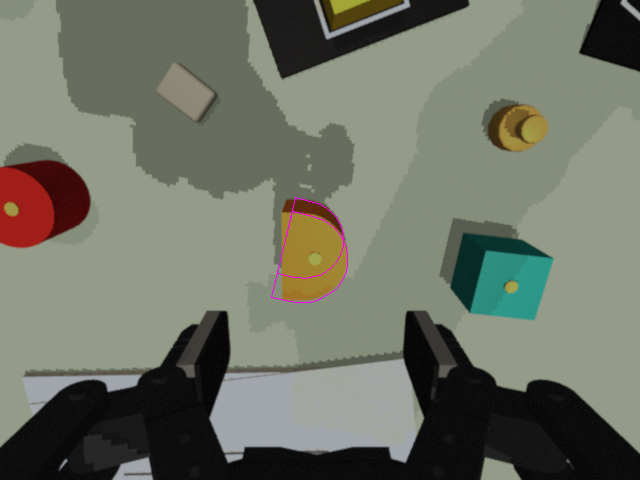

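Orange is at (314,257), dot at (315,258), flat side on the left and parallel to the finger pads. The overlay is off only because the hue mask was too narrow. The alignment is good, so I grip.

Call:
{"op": "jog_arm", "data": {
  "motion": [
    [0, 0, 0, -1, 0, 50, 66],
    [0, 0, 0, -1, 0, 90, 66],
    [0, 0, 0, -1, 0, 113, 66],
    [0, 0, 0, -1, 0, 120, 66],
    [0, 0, 0, -1, 0, 120, 66],
    [0, 0, 0, -1, 0, 120, 36],
    [0, 0, 0, -1, 0, 120, 36],
    [0, 0, 0, -1, 0, 120, 36],
    [0, 0, 0, -1, 0, 120, 36],
    [0, 0, 0, -1, 0, 120, 36]
  ]
}}

```text
t: 9.12
eef_pos: [0.621, -0.1132, 0.0099]
tool_rot: [0.001, -0.064, 0.998, -0.0]
contact_force: [-0.8, -0.2, 6.5]
gripper_width: 0.46
grasp_force: 41.2
```

Call:
{"op": "jog_arm", "data": {
  "motion": [
    [0, 0, 0, 0, 0, 0, 36],
    [0, 0, 0, 0, 0, -30, 36],
    [0, 0, 0, 0, 0, -80, 36],
    [0, 0, 0, 0, 0, -122, 36],
    [0, 0, 0, 0, 0, -122, 36],
    [0, 0, 0, 0, 0, -122, 36]
  ]
}}

```text
t: 9.88
eef_pos: [0.6191, -0.1127, 0.1297]
tool_rot: [-0.001, -0.065, 0.998, 0.0]
contact_force: [-0.1, -0.2, -2.0]
gripper_width: 0.458
grasp_force: 40.7
```

```bash
sed -i "s/(H>=8)&(H<21)/(H>=7)\&(H<24)/" h.py; python3 - <<'E'
import sys; sys.argv=['plan','arch','0','180']
exec(open('plan.py').read().split('show(n,np')[0])
X,Y,T=place('arch'); print(np.round([X,Y,d(T)],3),to([X,Y,.13],T)[0])
E
```

```text
[ 0.623  0.307 -6.501] [ 1.00000e-03 -1.00000e-03 -1.32800e+00 -5.76710e+01  4.15664e+02
 -1.68000e-01]
```

Call:
{"op": "jog_arm", "data": {
  "motion": [
    [0, 0, 1.813, -57.7, 415.7, 0, 36],
    [0, 0, 1.813, -57.7, 415.7, 0, 36],
    [0, 0, 1.813, -57.7, 415.7, 0, 36],
    [0, 0, 1.813, -57.7, 415.7, 0, 36],
    [0, 0, 1.813, -57.7, 415.7, 0, 36],
    [0, 0, 1.813, -57.7, 415.7, 0, 36],
    [0, 0, 1.813, -57.7, 415.7, 0, 36],
    [0, 0, 1.813, -57.7, 415.7, 0, 36],
    [0, 0, 1.813, -57.7, 415.7, 0, 36],
    [0, 0, 1.813, -57.7, 415.7, 0, 36]
  ]
}}

```text
t: 11.12
eef_pos: [0.6221, 0.3063, 0.1279]
tool_rot: [-0.0, 0.747, 0.664, -0.002]
contact_force: [-0.5, 0.8, -2.0]
gripper_width: 0.454
grasp_force: 40.8
```

Call:
{"op": "jog_arm", "data": {
  "motion": [
    [0, 0, 0, 0, 0, 0, 36],
    [0, 0, 0, 0, 0, 0, 36],
    [0, 0, 0, 0, 0, 0, 36]
  ]
}}

```text
t: 11.5
eef_pos: [0.6234, 0.3065, 0.13]
tool_rot: [-0.0, 0.746, 0.666, -0.0]
contact_force: [0.3, 0.4, -1.1]
gripper_width: 0.453
grasp_force: 40.8
```

```bash
cat > held.py <<'E'
from h import *
import json,sys
n=sys.argv[1]; zt=float(sys.argv[2]) # zt: top of model above TCP
r=json.load(open('top.json')); c,T=wrist(); im=c['pixels'].copy(); o=bot.get_obs(); e=o['eef_pos']; p=list(r['pad_'+n]); P=r['pad_'+n]
if n=='arch': p[2]-=np.pi
if n=='strut': p[0]-=.011*np.sin(p[2]); p[1]+=.011*np.cos(p[2])
cv2.polylines(im,[np.round(outline(c,'pad',P,(.004,),T)[0]).astype(int)],True,(0,255,0),1)
px=proj(c,[e[0],e[1],e[2]+zt],T); m=comp(mask(im,n),px,True)
q,cost=fit(c,n,m,[e[0],e[1],p[2]],(e[2]+zt,e[2]+zt-.04),T)
for O in outline(c,n,q,(e[2]+zt,e[2]+zt-.04),T): cv2.polylines(im,[np.round(O).astype(int)],True,(255,0,255),1)
# white outline of this pad, seen by wrist, at pad height, vs predicted pad centre
print('tcp',np.round(e,4),'held',np.round(q,4),round(cost,3),'target',np.round(p,4),'dmm',np.round((np.array(p[:2])-q[:2])*1e3,1),'deg',round(np.degrees(p[2]-q[2]),2))
w,x,y,z=o['tool_rot']
from scipy.spatial.transform import Rotation as Ro
R=Ro.from_quat([x,y,z,w]).as_matrix()
print('shift tool mm',np.round(R.T@np.r_[p[:2]-q[:2],0]*1e3,1),'tcp-only shift',to([p[0],p[1],e[2]],p[2])[0])
save('held_'+n,im)
E
python3 held.py arch .031
```

```text
tcp [0.6235 0.3066 0.1302] held [ 0.6232  0.3061 -0.1433] 0.034 target [ 0.6227  0.3069 -0.1135] dmm [-0.5  0.9] deg 1.71
shift tool mm [ 0.8 -0.6  0. ] tcp-only shift [-0.     0.     0.001  0.275 -0.803  0.   ]
```

View pics/held_arch.png

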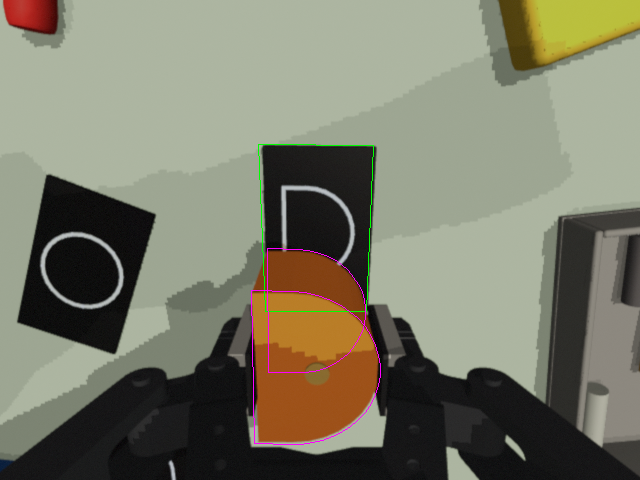

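The held D at (315,370) has its flat to the left, as in the outline at (317,225), and is within about 1 mm. I place it.

Call:
{"op": "jog_arm", "data": {
  "motion": [
    [0, 0, 0, 0.5, -0.9, 40, 36],
    [0, 0, 0, 0.5, -0.9, 80, 36],
    [0, 0, 0, 0.5, -0.9, 105, 36],
    [0, 0, 0, 0.5, -0.9, 113, 36],
    [0, 0, 0, 0.5, -0.9, 116, 36],
    [0, 0, 0, 0.5, -0.9, 116, 36],
    [0, 0, 0, 0.5, -0.9, 116, 36],
    [0, 0, 0, 0.5, -0.9, 116, 36]
  ]
}}

```text
t: 12.55
eef_pos: [0.6231, 0.3076, 0.0152]
tool_rot: [0.0, 0.746, 0.666, 0.001]
contact_force: [-0.6, -0.5, -0.9]
gripper_width: 0.459
grasp_force: 40.8
```

Call:
{"op": "jog_arm", "data": {
  "motion": [
    [0, 0, 0, 0, 0, 0, 50],
    [0, 0, 0, 0, 0, 0, 65],
    [0, 0, 0, 0, 0, 0, 65],
    [0, 0, 0, 0, 0, -20, 65],
    [0, 0, 0, 0, 0, -70, 65],
    [0, 0, 0, 0, 0, -116, 65],
    [0, 0, 0, 0, 0, -116, 65],
    [0, 0, 0, 0, 0, -116, 65]
  ]
}}

```text
t: 13.55
eef_pos: [0.6225, 0.3075, 0.1311]
tool_rot: [-0.0, 0.746, 0.666, 0.0]
contact_force: [0.5, -0.0, -0.8]
gripper_width: 0.764
grasp_force: 0.0
```

```bash
python3 chk.py arch; python3 plan.py roller 0 0; python3 - <<'E'
from h import *
import json
r=json.load(open('top.json'))['roller']
for d in (0,90,45,-45): print(d,to([r[0],r[1],.13],np.radians(d))[0])
print(np.round(bot.get_obs()['q'],2))
E
```

```text
model by wrist [ 0.6223  0.3057 -0.1279] 0.044 pad by wrist minus top mm [ 1.5 -0.6] -1.0 0.028
error in pad axes mm [-1.7 -0.9] deg 0.1
[0.622  0.3073 0.13  ] [-0.     0.746  0.666 -0.   ]
hover [-1.00000e-03  1.00000e-03  1.00400e+00 -5.95455e+02  5.78690e+01
  1.97000e-01] down z +122
to pad hover [   0.       0.      -0.631  115.576 -599.088    0.   ] down +117.5 [  0.454   0.298 -27.838]
0 [-1.00000e-03  0.00000e+00 -1.13000e-01 -5.95455e+02  5.78690e+01
  1.97000e-01]
90 [-1.00000e-03  1.00000e-03  1.45800e+00 -5.95455e+02  5.78690e+01
  1.97000e-01]
45 [-1.00000e-03 -0.00000e+00 -8.98000e-01 -5.95455e+02  5.78690e+01
  1.97000e-01]
-45 [-1.00000e-03  1.00000e-03  6.73000e-01 -5.95455e+02  5.78690e+01
  1.97000e-01]
[-0.88  0.65  0.5   1.62 -0.36  0.97 -0.37]
```

Call:
{"op": "jog_arm", "data": {
  "motion": [
    [0, 0, 0, -595.5, 57.9, 0, 76],
    [0, 0, 0, -595.5, 57.9, 0, 76],
    [0, 0, 0, -595.5, 57.9, 0, 76],
    [0, 0, 0, -595.5, 57.9, 0, 76],
    [0, 0, 0, -595.5, 57.9, 0, 76],
    [0, 0, 0, -595.5, 57.9, 0, 76],
    [0, 0, 0, -595.5, 57.9, 0, 76],
    [0, 0, 0, -595.5, 57.9, 0, 76],
    [0, 0, 0, -595.5, 57.9, 0, 76],
    [0, 0, 0, -595.5, 57.9, 0, 76]
  ]
}}

```text
t: 14.85
eef_pos: [0.6109, -0.2951, 0.1292]
tool_rot: [-0.0, 0.747, 0.664, -0.001]
contact_force: [0.5, 0.2, 0.4]
gripper_width: 0.89
grasp_force: 0.0
```

Call:
{"op": "jog_arm", "data": {
  "motion": [
    [0, 0, 0, 0, 0, 0, 76],
    [0, 0, 0, 0, 0, 0, 76],
    [0, 0, 0, 0, 0, 0, 76]
  ]
}}

```text
t: 15.22
eef_pos: [0.6135, -0.2885, 0.1297]
tool_rot: [-0.001, 0.745, 0.667, 0.0]
contact_force: [1.0, -0.2, 0.1]
gripper_width: 0.891
grasp_force: 0.0
```

```bash
python3 look.py roller -0.1135; python3 -c "
from h import *
print(np.round(bot.get_obs()['q'],2))"
```

```text
wrist [ 0.6143 -0.2925  2.1483] 123.1 0.029 top [ 0.6125 -0.2909  2.0244]
[-1.000e-03 -1.000e-03  3.000e-03 -3.647e+00  1.137e+00 -6.900e-02]
[-0.    0.63  0.52  1.66 -0.37  0.95  0.54]
```

Call:
{"op": "jog_arm", "data": {
  "motion": [
    [0, 0, 0, -3, 1, 50, 76],
    [0, 0, 0, -3, 1, 90, 76],
    [0, 0, 0, -3, 1, 113, 76],
    [0, 0, 0, -3, 1, 120, 76],
    [0, 0, 0, -3, 1, 120, 76],
    [0, 0, 0, -3, 1, 120, 44],
    [0, 0, 0, -3, 1, 120, 44],
    [0, 0, 0, -3, 1, 120, 44],
    [0, 0, 0, -3, 1, 120, 44],
    [0, 0, 0, -3, 1, 120, 44]
  ]
}}

```text
t: 16.52
eef_pos: [0.6147, -0.2946, 0.0121]
tool_rot: [0.001, 0.746, 0.666, 0.001]
contact_force: [-1.0, 0.2, 5.6]
gripper_width: 0.545
grasp_force: 41.7
```

Call:
{"op": "jog_arm", "data": {
  "motion": [
    [0, 0, 0, 0, 0, 0, 44],
    [0, 0, 0, 0, 0, -30, 44],
    [0, 0, 0, 0, 0, -80, 44],
    [0, 0, 0, 0, 0, -120, 44],
    [0, 0, 0, 0, 0, -120, 44],
    [0, 0, 0, 0, 0, -120, 44]
  ]
}}

```text
t: 17.27
eef_pos: [0.6132, -0.2934, 0.1298]
tool_rot: [-0.001, 0.746, 0.666, -0.0]
contact_force: [-0.0, 0.6, -1.5]
gripper_width: 0.547
grasp_force: 41.6
```

```bash
python3 - <<'E'
from h import *
import json
p=json.load(open('top.json'))['pad_roller']
print(to([p[0],p[1],.13],np.radians(-6.5))[0])
E
```

```text
[-1.00000e-03 -1.00000e-03  1.00000e-03  5.69987e+02 -2.24951e+02
  3.53000e-01]
```

Call:
{"op": "jog_arm", "data": {
  "motion": [
    [0, 0, 0, 570, -225, 0, 44],
    [0, 0, 0, 570, -225, 0, 44],
    [0, 0, 0, 570, -225, 0, 44],
    [0, 0, 0, 570, -225, 0, 44],
    [0, 0, 0, 570, -225, 0, 44],
    [0, 0, 0, 570, -225, 0, 44],
    [0, 0, 0, 570, -225, 0, 44],
    [0, 0, 0, 570, -225, 0, 44],
    [0, 0, 0, 570, -225, 0, 44],
    [0, 0, 0, 570, -225, 0, 44]
  ]
}}

```text
t: 18.52
eef_pos: [0.4522, 0.3, 0.1289]
tool_rot: [-0.0, 0.745, 0.667, -0.001]
contact_force: [1.2, -0.7, -0.8]
gripper_width: 0.547
grasp_force: 41.7
```

Call:
{"op": "jog_arm", "data": {
  "motion": [
    [0, 0, 0, 0, 0, 0, 44],
    [0, 0, 0, 0, 0, 0, 44],
    [0, 0, 0, 0, 0, 0, 44],
    [0, 0, 0, 0, 0, 0, 44]
  ]
}}

```text
t: 19.02
eef_pos: [0.4548, 0.2964, 0.1303]
tool_rot: [0.0, 0.747, 0.665, -0.0]
contact_force: [0.6, -0.2, -0.2]
gripper_width: 0.543
grasp_force: 41.7
```

```bash
python3 held.py roller .029
```

```text
tcp [0.4548 0.2966 0.1303] held [ 0.4551  0.2997 -0.4306] 0.028 target [ 0.4538  0.2983 -0.4859] dmm [-1.2 -1.4] deg -3.17
shift tool mm [-1.6 -1.1  0. ] tcp-only shift [-0.     0.     0.371  1.499 -1.133 -0.   ]
```

Call:
{"op": "jog_arm", "data": {
  "motion": [
    [0, 0, 0, -1, -1.1, 40, 44],
    [0, 0, 0, -1, -1.1, 80, 44],
    [0, 0, 0, -1, -1.1, 103, 44],
    [0, 0, 0, -1, -1.1, 111, 44],
    [0, 0, 0, -1, -1.1, 114.5, 44],
    [0, 0, 0, -1, -1.1, 114.5, 44],
    [0, 0, 0, -1, -1.1, 114.5, 44],
    [0, 0, 0, -1, -1.1, 114.5, 44]
  ]
}}

```text
t: 20.08
eef_pos: [0.4535, 0.2972, 0.0164]
tool_rot: [-0.0, 0.746, 0.666, 0.001]
contact_force: [-0.7, -0.1, -2.4]
gripper_width: 0.55
grasp_force: 41.7
```

Call:
{"op": "jog_arm", "data": {
  "motion": [
    [0, 0, 0, 0, 0, 0, 56],
    [0, 0, 0, 0, 0, 0, 72],
    [0, 0, 0, 0, 0, 0, 72],
    [0, 0, 0, 0, 0, -20, 72],
    [0, 0, 0, 0, 0, -70, 72],
    [0, 0, 0, 0, 0, -116, 72],
    [0, 0, 0, 0, 0, -116, 72],
    [0, 0, 0, 0, 0, -116, 72]
  ]
}}

```text
t: 21.08
eef_pos: [0.4527, 0.2969, 0.1315]
tool_rot: [-0.0, 0.746, 0.666, -0.0]
contact_force: [0.0, -0.0, 0.4]
gripper_width: 0.848
grasp_force: 0.0
```

```bash
python3 chk.py roller; python3 plan.py strut 0 0; python3 -c "
from h import *
print(np.round(bot.get_obs()['q'],2))"
```

```text
model by wrist [ 0.4537  0.2985 -0.3542] 0.033 pad by wrist minus top mm [ 0.8 -0.9] -0.6 0.027
error in pad axes mm [-1.4  0.5] deg 8.1
[0.4524 0.2965 0.1309] [-0.     0.746  0.666 -0.001]
hover [-0.00000e+00  2.00000e-03  1.51100e+00 -6.06352e+02  8.11760e+01
  1.50600e+00] down z +122
to pad hover [   0.       0.      -1.517  -31.608 -417.644    0.   ] down +117.5 [ 0.455  0.104 -6.115]
[-1.1   0.42  0.52  2.   -0.28  0.8  -0.54]
```

Call:
{"op": "jog_arm", "data": {
  "motion": [
    [0, 0, 1.511, -606.4, 81.2, 1, 66],
    [0, 0, 1.511, -606.4, 81.2, 1, 66],
    [0, 0, 1.511, -606.4, 81.2, 1, 66],
    [0, 0, 1.511, -606.4, 81.2, 1, 66],
    [0, 0, 1.511, -606.4, 81.2, 1, 66],
    [0, 0, 1.511, -606.4, 81.2, 1, 66],
    [0, 0, 1.511, -606.4, 81.2, 1, 66],
    [0, 0, 1.511, -606.4, 81.2, 1, 66],
    [0, 0, 1.511, -606.4, 81.2, 1, 66],
    [0, 0, 1.511, -606.4, 81.2, 1, 66]
  ]
}}

```text
t: 22.38
eef_pos: [0.4642, -0.3171, 0.1293]
tool_rot: [0.0, 1.0, -0.027, -0.001]
contact_force: [0.7, 1.5, 1.1]
gripper_width: 0.774
grasp_force: 0.0
```

Call:
{"op": "jog_arm", "data": {
  "motion": [
    [0, 0, 0, 0, 0, 0, 66],
    [0, 0, 0, 0, 0, 0, 66],
    [0, 0, 0, 0, 0, 0, 66],
    [0, 0, 0, 0, 0, 0, 66]
  ]
}}

```text
t: 22.88
eef_pos: [0.4659, -0.3133, 0.1306]
tool_rot: [-0.0, 1.0, -0.026, -0.0]
contact_force: [-0.7, 0.6, -0.0]
gripper_width: 0.775
grasp_force: 0.0
```

```bash
python3 look.py strut; python3 -c "
from h import *
print(np.round(bot.get_obs()['q'],2))"
```

```text
wrist [ 0.4666 -0.3171  4.6568] 266.8 0.043 top [ 0.4648 -0.3151  4.6596]
[-1.000e-03  0.000e+00  4.000e-03  8.620e-01  3.503e+00  7.190e-01]
[-0.17  0.56  0.88  1.96 -0.57  0.88 -0.61]
```

View pics/look_strut.png

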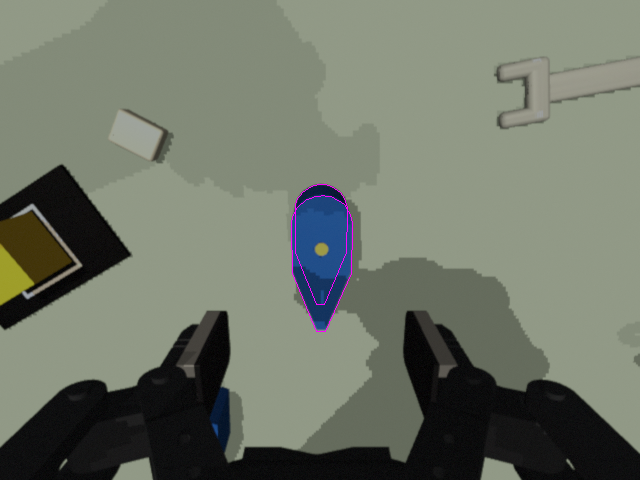

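The wrist view shows the blue model at (321,250) with its nose up, fitted well, and centred between the fingers to about 3 mm. I grip it across the parallel sides.

Call:
{"op": "jog_arm", "data": {
  "motion": [
    [0, 0, 0.004, 0.5, 3, 50, 66],
    [0, 0, 0.004, 0.5, 3, 90, 66],
    [0, 0, 0.004, 0.5, 3, 113, 66],
    [0, 0, 0.004, 0.5, 3, 120, 66],
    [0, 0, 0.004, 0.5, 3, 120, 66],
    [0, 0, 0.004, 0.5, 3, 120, 32],
    [0, 0, 0.004, 0.5, 3, 120, 32],
    [0, 0, 0.004, 0.5, 3, 120, 32],
    [0, 0, 0.004, 0.5, 3, 120, 32],
    [0, 0, 0.004, 0.5, 3, 120, 32]
  ]
}}

```text
t: 24.18
eef_pos: [0.4666, -0.3182, 0.012]
tool_rot: [0.0, 1.0, -0.029, 0.001]
contact_force: [-0.0, 0.6, 6.0]
gripper_width: 0.414
grasp_force: 41.0
```

Call:
{"op": "jog_arm", "data": {
  "motion": [
    [0, 0, 0, 0, 0, 0, 32],
    [0, 0, 0, 0, 0, -30, 32],
    [0, 0, 0, 0, 0, -80, 32],
    [0, 0, 0, 0, 0, -120, 32],
    [0, 0, 0, 0, 0, -120, 32],
    [0, 0, 0, 0, 0, -120, 32]
  ]
}}

```text
t: 24.92
eef_pos: [0.4656, -0.317, 0.1302]
tool_rot: [-0.001, 1.0, -0.028, -0.0]
contact_force: [-0.2, -0.5, -2.9]
gripper_width: 0.412
grasp_force: 40.6
```

```bash
python3 - <<'E'
from h import *
import json
p=json.load(open('top.json'))['pad_strut']
print(to([p[0]-.011*np.sin(p[2]),p[1]+.011*np.cos(p[2]),.13],p[2])[0])
E
```

```text
[-1.00000e-03 -0.00000e+00 -1.52100e+00 -3.41040e+01 -4.19408e+02
  6.52000e-01]
```

Call:
{"op": "jog_arm", "data": {
  "motion": [
    [0, 0, -1.521, -34.1, -419.4, 0, 32],
    [0, 0, -1.521, -34.1, -419.4, 0, 32],
    [0, 0, -1.521, -34.1, -419.4, 0, 32],
    [0, 0, -1.521, -34.1, -419.4, 0, 32],
    [0, 0, -1.521, -34.1, -419.4, 0, 32],
    [0, 0, -1.521, -34.1, -419.4, 0, 32],
    [0, 0, -1.521, -34.1, -419.4, 0, 32],
    [0, 0, -1.521, -34.1, -419.4, 0, 32],
    [0, 0, -1.521, -34.1, -419.4, 0, 32],
    [0, 0, -1.521, -34.1, -419.4, 0, 32]
  ]
}}

```text
t: 26.18
eef_pos: [0.4552, 0.1019, 0.1302]
tool_rot: [-0.0, 0.745, 0.667, -0.001]
contact_force: [-0.3, -0.1, -0.8]
gripper_width: 0.415
grasp_force: 40.9
```

Call:
{"op": "jog_arm", "data": {
  "motion": [
    [0, 0, 0, 0, 0, 0, 32],
    [0, 0, 0, 0, 0, 0, 32],
    [0, 0, 0, 0, 0, 0, 32],
    [0, 0, 0, 0, 0, 0, 32]
  ]
}}

```text
t: 26.68
eef_pos: [0.4558, 0.1028, 0.1309]
tool_rot: [0.0, 0.744, 0.668, 0.0]
contact_force: [0.3, -0.3, -2.0]
gripper_width: 0.413
grasp_force: 40.9
```

```bash
python3 held.py strut .029
```

```text
tcp [0.4558 0.1028 0.1309] held [ 0.4557  0.1031 -0.1099] 0.057 target [ 0.4553  0.1036 -0.1067] dmm [-0.4  0.5] deg 0.18
shift tool mm [ 0.4 -0.4  0. ] tcp-only shift [ 0.    -0.    -0.001  0.73  -0.595  0.   ]
```

View pics/held_strut.png

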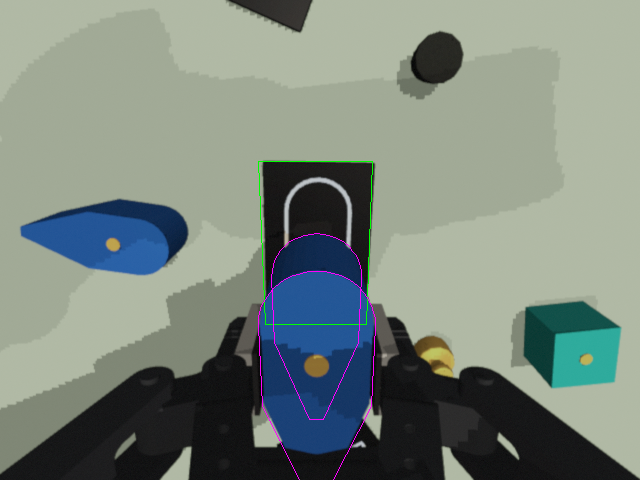

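The held blue model at (316,360) points its nose up, like the outline at (318,200), and is within 0.5 mm. I place it and rise high and clear.

Call:
{"op": "jog_arm", "data": {
  "motion": [
    [0, 0, 0, 0.5, -0.5, 40, 32],
    [0, 0, 0, 0.5, -0.5, 80, 32],
    [0, 0, 0, 0.5, -0.5, 103, 32],
    [0, 0, 0, 0.5, -0.5, 111, 32],
    [0, 0, 0, 0.5, -0.5, 114.5, 32],
    [0, 0, 0, 0.5, -0.5, 114.5, 32],
    [0, 0, 0, 0.5, -0.5, 114.5, 32],
    [0, 0, 0, 0.5, -0.5, 114.5, 32]
  ]
}}

```text
t: 27.72
eef_pos: [0.4557, 0.1036, 0.0169]
tool_rot: [0.0, 0.744, 0.668, 0.001]
contact_force: [0.4, -0.3, -1.6]
gripper_width: 0.414
grasp_force: 40.8
```

Call:
{"op": "jog_arm", "data": {
  "motion": [
    [0, 0, 0, 0, 0, 0, 46],
    [0, 0, 0, 0, 0, 0, 60],
    [0, 0, 0, 0, 0, 0, 60],
    [0, 0, 0, 0, 0, -20, 60],
    [0, 0, 0, 0, 0, -70, 60],
    [0, 0, 0, 0, 0, -116, 60],
    [0, 0, 0, 0, 0, -116, 60],
    [0, 0, 0, 0, 0, -116, 60]
  ]
}}

```text
t: 28.72
eef_pos: [0.455, 0.1035, 0.1321]
tool_rot: [-0.0, 0.744, 0.668, -0.0]
contact_force: [-0.4, 0.1, -1.0]
gripper_width: 0.702
grasp_force: 0.0
```

```bash
python3 chk.py strut; python3 -c "
from h import *
print(to([.62,.0,.2],np.radians(-6))[0])"
```

```text
model by wrist [ 0.4556  0.1032 -0.1148] 0.033 pad by wrist minus top mm [0.9 0. ] -1.0 0.027
error in pad axes mm [-0.6 -0.5] deg 0.5
[0.4546 0.1034 0.1316] [-0.     0.744  0.668 -0.001]
[-1.00000e-03  1.00000e-03 -2.00000e-03 -8.51850e+01  1.75402e+02
 -6.85740e+01]
```

Call:
{"op": "jog_arm", "data": {
  "motion": [
    [0, 0, 0, -60, 0, -60, 60],
    [0, 0, 0, -150, 0, -110, 60],
    [0, 0, 0, -540, 0, -110, 60],
    [0, 0, 0, -540, 0, -110, 60],
    [0, 0, 0, -540, 0, -110, 60],
    [0, 0, 0, -540, 0, -110, 60],
    [0, 0, 0, -540, 0, -110, 60],
    [0, 0, 0, -540, 0, -110, 60],
    [0, 0, 0, -540, 0, -110, 60],
    [0, 0, 0, -540, 0, -110, 60]
  ]
}}

```text
t: 30.02
eef_pos: [0.3942, -0.4384, 0.2412]
tool_rot: [-0.0, 0.747, 0.665, -0.002]
contact_force: [0.2, -0.0, -0.2]
gripper_width: 0.706
grasp_force: 0.0
```

```bash
python3 - <<'E'
from h import *
import json
r=json.load(open('top.json')); a_=bot.read_camera('top'); im=a_['pixels']; vis=im.copy()
for n in ('square','arch','roller','strut'):
    p=list(r['pad_'+n])
    if n=='arch': p[2]-=np.pi
    if n=='strut': p[0]-=.011*np.sin(p[2]); p[1]+=.011*np.cos(p[2])
    m,t=topmask(im,n,proj(a_,[p[0],p[1],.044])); q,c=fit(a_,n,m,p,(.044,)); s,k=np.sin(p[2]),np.cos(p[2]); d=q[:2]-p[:2]
    print(n,'err mm in pad axes',np.round([1e3*(k*d[0]+s*d[1]),1e3*(-s*d[0]+k*d[1])],1),'deg',np.degrees(q[2]-p[2]).round(1),round(c,3),int(m.sum()))
save('final',cv2.resize(im[120:300,90:430],None,fx=2.3,fy=2.3,interpolation=2))
E
```

```text
square err mm in pad axes [0.9 0.4] deg -0.3 0.058 641
arch err mm in pad axes [-1.6 -0.6] deg 0.5 0.05 647
roller err mm in pad axes [-2.3  0.6] deg 6.0 0.052 651
strut err mm in pad axes [-0.7  0.5] deg -0.1 0.085 838
```

View pics/final.png

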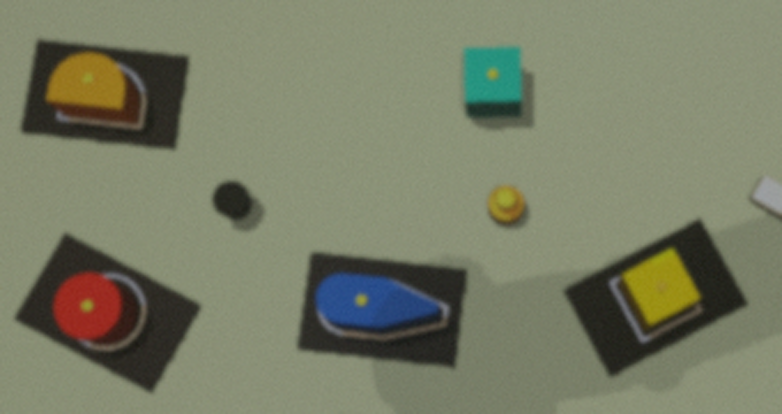

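Both cameras show all four models in their outlines, turned the right way. Red (88,305 in the crop) is about 2 mm off and orange (87,80) about 1.6 mm. There is plenty of time, so I nudge both by closing the gripper at the corrected places.

```bash
python3 - <<'E'
from h import *
r,b=to([.4551,.2970,.13],np.radians(-45)); print(r)
r,b=to([.6247,.3078,.13],np.radians(-6.5),base=b); print(r)
print(np.round(bot.get_obs()['q'],2))
E
```

```text
[-3.00000e-03  2.00000e-03  6.73000e-01  7.35605e+02 -2.25480e+01
  1.10280e+02]
[  0.      0.     -0.672 127.562 112.289   0.   ]
[ 0.09  0.43  0.86  1.8  -0.36  1.08  0.96]
```

Call:
{"op": "jog_arm", "data": {
  "motion": [
    [0, 0, 0.1, 60, 20, 0, 72],
    [0, 0, 0.2, 120, 40, 10, 72],
    [0, 0, 0.3, 180, 60, 30, 72],
    [0, 0, 0.4, 240, 60, 50, 72],
    [0, 0, 0.5, 300, 60, 70, 72],
    [0, 0, 0.6, 360, 60, 90, 72],
    [0, 0, 0.673, 420, 60, 110, 72],
    [0, 0, 0.673, 480, 60, 110, 72],
    [0, 0, 0.673, 540, 30, 110, 72],
    [0, 0, 0.673, 600, 0, 110, 72]
  ]
}}

```text
t: 31.32
eef_pos: [0.4644, 0.1526, 0.1313]
tool_rot: [-0.0, 0.922, 0.386, -0.001]
contact_force: [1.0, 0.9, 0.2]
gripper_width: 0.843
grasp_force: 0.0
```

```bash
python3 - <<'E'
from h import *
r,b=to([.4551,.2970,.13],np.radians(-45)); print(r)
E
```

```text
[-1.00000e-03  2.00000e-03  8.00000e-03  9.64020e+01 -1.07866e+02
  1.21700e+00]
```

Call:
{"op": "jog_arm", "data": {
  "motion": [
    [0, 0, 0, 96.4, -107.9, 1, 72],
    [0, 0, 0, 96.4, -107.9, 1, 72],
    [0, 0, 0, 96.4, -107.9, 1, 72],
    [0, 0, 0, 96.4, -107.9, 1, 72],
    [0, 0, 0, 96.4, -107.9, 1, 72],
    [0, 0, 0, 96.4, -107.9, 1, 72],
    [0, 0, 0, 96.4, -107.9, 1, 72]
  ]
}}

```text
t: 32.2
eef_pos: [0.4581, 0.2926, 0.1315]
tool_rot: [-0.0, 0.923, 0.384, 0.0]
contact_force: [-0.3, 0.1, 1.0]
gripper_width: 0.842
grasp_force: 0.0
```

```bash
python3 - <<'E'
from h import *
print(bot.get_obs()['eef_pos']); r,b=to([.4551,.2970,.13],np.radians(-45)); print(r)
E
```

```text
[0.45814878 0.29261317 0.13152805]
[-0.000e+00 -0.000e+00  3.000e-03  9.620e-01 -5.255e+00  1.529e+00]
```

Call:
{"op": "jog_arm", "data": {
  "motion": [
    [0, 0, 0, 1, -5.2, 40, 72],
    [0, 0, 0, 1, -5.2, 80, 72],
    [0, 0, 0, 1, -5.2, 105, 72],
    [0, 0, 0, 1, -5.2, 115, 72],
    [0, 0, 0, 1, -5.2, 115, 72],
    [0, 0, 0, 1, -5.2, 115, 72],
    [0, 0, 0, 1, -5.2, 115, 44],
    [0, 0, 0, 1, -5.2, 115, 44],
    [0, 0, 0, 1, -5.2, 115, 44],
    [0, 0, 0, 1, -5.2, 115, 44]
  ],
  "grip_force": 25
}}

```text
t: 33.45
eef_pos: [0.4552, 0.2987, 0.0173]
tool_rot: [-0.0, 0.923, 0.385, 0.001]
contact_force: [-1.0, 0.2, 5.3]
gripper_width: 0.554
grasp_force: 25.3
```

Call:
{"op": "jog_arm", "data": {
  "motion": [
    [0, 0, 0, 0, 0, 0, 44],
    [0, 0, 0, 0, 0, 0, 58],
    [0, 0, 0, 0, 0, 0, 72],
    [0, 0, 0, 0, 0, 0, 72],
    [0, 0, 0, 0, 0, -20, 72],
    [0, 0, 0, 0, 0, -70, 72],
    [0, 0, 0, 0, 0, -115, 72],
    [0, 0, 0, 0, 0, -115, 72],
    [0, 0, 0, 0, 0, -115, 72]
  ]
}}

```text
t: 34.58
eef_pos: [0.4545, 0.2984, 0.1318]
tool_rot: [-0.0, 0.923, 0.385, 0.0]
contact_force: [0.2, -0.0, 0.1]
gripper_width: 0.846
grasp_force: 0.0
```

```bash
python3 chk.py roller b; python3 - <<'E'
from h import *
r,b=to([.6247,.3078,.13],np.radians(-6.5)); print(r)
E
```

```text
model by wrist [ 0.4549  0.2978 -0.3761] 0.036 pad by wrist minus top mm [ 1.1 -1. ] -0.5 0.03
error in pad axes mm [-0.4  0.4] deg 6.8
[0.4542 0.2981 0.1312] [-0.     0.923  0.385 -0.   ]
[-1.00000e-03  1.00000e-03 -6.66000e-01  1.26747e+02  1.14424e+02
  1.00400e+00]
```

Red is now within 0.6 mm. Next I nudge orange.

Call:
{"op": "jog_arm", "data": {
  "motion": [
    [0, 0, -0.666, 126.7, 114.4, 0, 66],
    [0, 0, -0.666, 126.7, 114.4, 0, 66],
    [0, 0, -0.666, 126.7, 114.4, 0, 66],
    [0, 0, -0.666, 126.7, 114.4, 0, 66],
    [0, 0, -0.666, 126.7, 114.4, 0, 66],
    [0, 0, -0.666, 126.7, 114.4, 0, 66],
    [0, 0, -0.666, 126.7, 114.4, 0, 66],
    [0, 0, -0.666, 126.7, 114.4, 0, 66]
  ]
}}

```text
t: 35.62
eef_pos: [0.6248, 0.3083, 0.1314]
tool_rot: [-0.0, 0.746, 0.666, -0.0]
contact_force: [0.4, -0.4, 0.7]
gripper_width: 0.776
grasp_force: 0.0
```

```bash
python3 - <<'E'
from h import *
print(bot.get_obs()['eef_pos']); r,b=to([.6247,.3078,.13],np.radians(-6.5)); print(r)
E
```

```text
[0.62483406 0.308259   0.1313883 ]
[-0.     0.    -0.    -0.471 -0.081  1.388]
```

Call:
{"op": "jog_arm", "data": {
  "motion": [
    [0, 0, 0, 0, 0, 40, 66],
    [0, 0, 0, 0, 0, 80, 66],
    [0, 0, 0, 0, 0, 105, 66],
    [0, 0, 0, 0, 0, 115, 66],
    [0, 0, 0, 0, 0, 115, 66],
    [0, 0, 0, 0, 0, 115, 66],
    [0, 0, 0, 0, 0, 115, 36],
    [0, 0, 0, 0, 0, 115, 36],
    [0, 0, 0, 0, 0, 115, 36],
    [0, 0, 0, 0, 0, 115, 36]
  ]
}}

```text
t: 36.88
eef_pos: [0.6257, 0.3082, 0.0175]
tool_rot: [-0.0, 0.746, 0.666, 0.001]
contact_force: [-1.5, 0.6, 6.8]
gripper_width: 0.465
grasp_force: 25.9
```

Call:
{"op": "jog_arm", "data": {
  "motion": [
    [0, 0, 0, 0, 0, 0, 36],
    [0, 0, 0, 0, 0, 0, 50],
    [0, 0, 0, 0, 0, 0, 66],
    [0, 0, 0, 0, 0, 0, 66],
    [0, 0, 0, 0, 0, -20, 66],
    [0, 0, 0, 0, 0, -70, 66],
    [0, 0, 0, 0, 0, -115, 66],
    [0, 0, 0, 0, 0, -115, 66],
    [0, 0, 0, 0, 0, -115, 66]
  ]
}}

```text
t: 38.0
eef_pos: [0.6251, 0.308, 0.132]
tool_rot: [-0.0, 0.746, 0.666, 0.0]
contact_force: [-0.0, 0.5, -0.1]
gripper_width: 0.777
grasp_force: 0.0
```

```bash
python3 chk.py arch b; python3 - <<'E'
from h import *
import json
r=json.load(open('top.json')); a_=bot.read_camera('top'); im=a_['pixels']
for n in ('square','roller','strut'):
    p=list(r['pad_'+n])
    if n=='strut': p[0]-=.011*np.sin(p[2]); p[1]+=.011*np.cos(p[2])
    m,t=topmask(im,n,proj(a_,[p[0],p[1],.044])); q,c=fit(a_,n,m,p,(.044,)); s,k=np.sin(p[2]),np.cos(p[2]); d=q[:2]-p[:2]
    print(n,np.round([1e3*(k*d[0]+s*d[1]),1e3*(-s*d[0]+k*d[1])],1),np.degrees(q[2]-p[2]).round(1),round(c,3))
E
```

```text
model by wrist [ 0.6251  0.3054 -0.128 ] 0.034 pad by wrist minus top mm [ 1.5 -0.4] -0.7 0.03
error in pad axes mm [ 1.1 -1. ] deg -0.1
[0.6247 0.3079 0.1311] [-0.     0.746  0.666 -0.   ]
square [0.6 0.1] -0.1 0.065
roller [-0.7  0.1] 8.6 0.039
strut [-1.1 -0.1] -0.2 0.072
```

View pics/chk_archb.png

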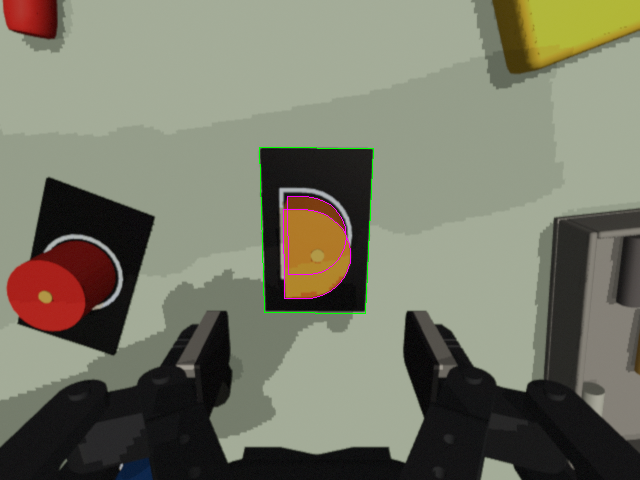

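The D at (317,250) lies flat in its outline, with its flat to the left as drawn. All four are within about 1.5 mm and the gripper is clear, so I hand in.

```bash
python3 -c "
from h import *
print(bot.hand_in())"
```

```text
the job is handed in; nothing more can be done
None
```

All four models are back on their pads, lying flat, turned as the outlines show, and about 1.5 mm or less off centre by the cameras; the job was handed in at about 38 s with the gripper open and clear (no verdict was returned).

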